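# Unclamp an amplifier board and slide it out of the bonding jig

## Robot

A 6-joint arm with a two-finger parallel gripper is mounted at the origin on a cart in front of the work surface, level with it; the furniture and walls round the work are solid. World frame = base frame: x ahead of the robot, y to its left, z up, the work surface at z = 0. Lengths are in m, angles in degrees, forces in N, time in s.
With the tool pointing down it reaches from about 0.4 to 0.825 m from the base axis. Payload 7 kg.
Tool frame: the origin (TCP) lies between the finger pads; the fingertips stand 14 mm ahead of it and the grasp point (between the pads) lies 5 mm behind it; z points along the fingers, y is the line along which they close (so a half turn about z gives the same grasp; the last joint's range is limited). The gripper opens to 88 mm and grips with 3 to 60 N. Pads are 19 mm wide; open, the fingers measure 130 mm over their backs; the gripper's body (78 mm by 193 mm) begins 47 mm behind the grasp point.
Start: joints at [-55.8, 20.546, 0.682, 0, -70.136, -16.507], TCP at [0.205, -0.643, 0.241] pointing down, gripper open.
Joint ranges: [-176.03, 176.03], [-82.01, 121.73], [-58.28, 71.71], [-173.87, 95.51], [-174.79, -0.11], [-173.66, 173.66]. Speed limits (degrees/s): [136.94, 136.94, 172.46, 180, 180, 180].

## Interface

Orientations are given as [roll, pitch, yaw] about the fixed x, y, z axes, in that order (R = Rz(yaw) Ry(pitch) Rx(roll)).
In Python, from plant import status, cams, job gives the robot as it stands. The module is installed in compiled form; this text tells all that it offers.
- The arm moves only by the tool step_arm, never from a script. Its arguments are lists of equal length, an entry for each row: "xyz": the shift along the tool's x, y, z each as a share of 20 cm, from -1 to 1, a list of three; "yaw": the turn about the tool's z as a share of 360 degrees, from -1 to 1; "claw": the closure, from -1 (fully open) to 1 (shut). A call has 1 to 20 rows; each row is the pose to reach, as a shift and turn from the pose commanded when the call began, along the tool's axes at that moment, turning the shorter way round; what a row does not reach only later rows make up. A row lasts 1/12 s, in which the tool goes at most 41.7 mm and 7.16 degrees, less where a joint would pass 70% of its speed; a pose out of reach is approached as far as the arm can. A call with a number of a shift or a turn outside -1 to 1 is refused whole. A call with a gripper value outside its range is refused whole. The fingers move at their own pace and stop on an object; "grip_force" is the grip in N (left out, the last holds). Time passes only in rows, so rows that repeat a pose let the fingers close. It gives the time, the measured TCP pose, the force, the opening and the grip force at its end, in the units of the state.
- status.get_state(): the state, without advancing time (a new reading comes with each control period).
- cams.capture(name): name is "scene" or "top" or "wrist"; returns (picture, depth): 384x512x3 uint8, blue, green, red; 384x512 float32, m along the optical axis (not along the pixel's ray), 0 where there is no reading.
- cams.calibration(name): a dict with "mtx" (3x3 intrinsics, pixels), "D" ([k1, k2, p1, p2, k3] as OpenCV has them; the pictures are not rectified), "camera_from_world" (4x4, takes a point from world to camera coordinates); the wrist camera has in their place "T_tool_cam" (4x4, takes a point from camera to tool coordinates, whose origin is the TCP and whose axes are the flange's). Camera axes: x right, y down, z forward; pixel columns grow to the right and rows downward; lengths in m; the calibration is good to about 2 mm. A picture is of the moment at which its call begins: read the wrist's pose just before it. calibration takes no time and is no camera call.
- job.close_job(): hands the job in; it is judged then, once.
The state is a dict: "time_s": time; "joints": joint angles; "qd": joint speeds; "joint_torque": joint torques, N m; "tcp_pos": TCP position; "eef_rot": TCP orientation; "contact_force": force on the tool from outside, world axes, zero at the start; "moment": the same for the moment, N m; "gripper_width": finger opening in m; "gripper_force": force on a finger pad.
Only numpy, scipy, OpenCV 4.12 (cv2) and the standard library are available. Lean on these libraries where they do the work, as an engineer would, in place of code of your own. Each camera call takes 0.05 s, during which the arm holds its last target. There are 200 camera calls.

## Task

The glue under the heat sink has set, so take the amplifier board out of the blue bonding jig: swing the red-handled clamp bar fully up to its stop while the board is still in place, then slide the board out of its guides from beneath the bar. Lay it down on the plywood pad without dropping it, heat sink up and flat, with both of its ends on the wood, and leave the bar standing up. Do not shift the multimeter, motor or solder reel.

Things in the scene. Friction and masses are not known exactly. Their poses are not given: they have to be found in the camera images.
- bond_jig: Blue and grey bonding jig, fixed to the bench; origin under its base at bench height, z up, +x level toward its high, hinged end (roughly world +y). Its bed rises 15 degrees (0.262 rad) toward +x through the point (0, 0, 95 mm); u below is measured along this slope from that point, uphill positive. Base and bed end at x=-75 mm; beyond lies the bare bench.
- guide_mouth (a point): Middle of the downhill mouth of the guides, on the bed surface at u=-50 mm; axes as bond_jig. The two rails run from here to u=+70 mm: 60 mm apart, 84 mm over their outsides, tops 14.5 mm above the bed. Their lips reach over both long edges of the board, so it cannot be lifted in them, only slid downhill along the 15 degree slope until its heat-sink end is past this point.
- clamp_bar (a joint): Clamp bar angle: 0 = shut, parallel to the bed; grows as its free downhill end swings up; stop at 0.70 rad. The stiff hinge (0.45 N m friction, about 4 N at the handle) holds it where it is left. Shut, its foot blocks the heat sink. Fully up, it still overhangs the board's free end: take the board with the gripper's body leaning downhill, away from the hinge, about 35 degrees from vertical.
- bar_hinge (a point): Pivot of the clamp bar, 92 mm up the slope and 55 mm above the bed surface; the pivot axis is the jig's y. Turns with the bar: its +x runs from the free end to the pivot.
- bar_grip (a point): Middle of the bar's red handle, 155 mm from the pivot; the handle is 22 mm wide (y), 18 mm thick (z) and 72 mm long (113 to 185 mm from the pivot). While shut, its underside is 37 mm above the board's plate. Turns with the bar: x along it toward the pivot, y across, z out of its upper face. Pinched across y, it can turn between the pads as it swings.
- board_mid (a point): Centre of the amplifier board's aluminium plate (160 x 56 x 8 mm, board about 0.26 kg), half-way through. x along it toward the heat-sink end (uphill), y across, z out of the component side. Heat sink 60 x 26 x 30 mm at x=+17 to +77. Elsewhere parts stand under 10 mm high, within 19 mm of the middle line. In the jig, x=-80 to -25 juts out of the guides: grip it there across the 56 mm width.
- board_front_end (a point): Middle of the board's free (downhill) end, half-way through the plate's thickness.
- board_sink_end (a point): Middle of the board's heat-sink end, half-way through the plate's thickness.
- pad: Plywood pad, 240 (x) x 160 (y) x 12 mm, fixed, lying on the bench to the right of the jig; origin at the centre of its underside.
- multimeter: Yellow multimeter 140 x 70 x 44 mm, lying loose; leave alone.
- motor: Small round motor 37 x 69 x 41 mm with leads, loose; leave alone.
- solder_reel: Reel of solder, 52 mm across, 40 mm high, loose; leave alone.

How it is judged (in metres and radians):
On the way, in this order (a step that is already met when the one before it is completed fails the run):
1. the clamp bar is swung up to within 0.1 rad of its stop, the board still in place (value of joint clamp_bar above 0.6 rad and distance of board_mid from where it was at the start of the episode below 0.03 m), for 0.2 s.
2. with the bar up, the board is slid downhill out of the guides (value of joint clamp_bar above 0.55 rad and x of board_mid in the frame of bond_jig below -0.12 m), for 0.1 s.
At the end, for the whole second after the job is handed in: the bar stands up (angle over 0.55 rad); the board lies at rest and flat on the plywood pad (within 0.06 rad, its centre no higher than 22 mm), heat sink up, the middle of each of its ends over the pad (value of joint clamp_bar above 0.55 rad and x of board_front_end in the frame of pad between -0.12 and 0.12 m and y of board_front_end in the frame of pad between -0.08 and 0.08 m and x of board_sink_end in the frame of pad between -0.12 and 0.12 m and y of board_sink_end in the frame of pad between -0.08 and 0.08 m and angle between board_mid's own z axis and vertical below 0.06 rad and height (world z) of board_mid below 0.022 m and contact force between board and pad above 0.3 N and linear speed of board below 0.02 m/s); the robot touches nothing.
It fails at once if the board is dropped or thrown (faster than 1 m/s) (linear speed of board above 1 m/s).
It fails at once if the multimeter shifted by more than 20 mm (distance of multimeter from where it was at the start of the episode above 0.02 m).
It fails at once if the motor shifted by more than 20 mm (distance of motor from where it was at the start of the episode above 0.02 m).
It fails at once if the solder reel shifted by more than 20 mm (distance of solder_reel from where it was at the start of the episode above 0.02 m).
It also fails if it takes over 58 s, if anything falls off the work surface, if the arm or the gripper's body presses on something with over 40 N, if the wrist force passes 120 N, or if a joint passes its speed limit or range.

## Working session

There is one attempt and no reset: what is moved stays moved. The work goes in short steps, Python scripts to look and compute and a tool call to move; the robot and the scene stay as the last step left them, time stands still between calls to the robot, and variables do not carry over. Pictures are saved under pics/ and viewed, at most 10 in all, crops included, and the job is handed in when it is done.

Besides the shell and the picture viewer there is one more tool, called by a JSON object that holds its "op" and its "data", one argument or row to a line. step_arm: Moves the arm, as the interface text tells. Shift numbers are shares of 20 cm and turn numbers shares of 360 degrees, none past 1 either way. Its arguments: {"type":"object","properties":{"xyz":{"type":"array"},"yaw":{"type":"array"},"claw":{"type":"array"},"grip_force":{"type":"number"}},"required":["xyz","yaw","claw"]}

```bash
mkdir -p pics; ls; python3 - <<'E'
from plant import status,cams,job
import cv2,numpy as np
np.set_printoptions(precision=4,suppress=True)
s=status.get_state();print(s)
ims=[]
for n in["scene","top","wrist"]:
    c=cams.calibration(n);print(n,c)
    p,d=cams.capture(n);np.savez(f"{n}0.npz",p=p,d=d);ims.append(p)
cv2.imwrite("pics/a.png",cv2.resize(ims[0],(800,600)))
cv2.imwrite("pics/b.png",cv2.resize(ims[1],(800,600)))
E
```

```text
pics
{'time_s': 0.0, 'joints': array([-55.801 ,  20.5919,   0.632 ,  -0.0204, -70.1359, -16.5085]), 'qd': array([-0.0541,  0.0266,  0.0401, -0.0157, -0.0011,  0.0057]), 'joint_torque': array([ -0.0025, -58.2718,  29.3053,   6.9967,   0.0067,  -0.0002]), 'tcp_pos': array([ 0.205 , -0.6426,  0.2396]), 'eef_rot': array([ 179.9027,   -0.0088, -162.3164]), 'contact_force': array([-0.9029, -0.3074,  0.0666]), 'moment': array([-0.0016, -0.0456,  0.0049]), 'gripper_force': 0.0, 'gripper_width': 0.08714692365053632}
scene {'mtx': array([[353.7803,   0.    , 244.2408],
       [  0.    , 353.7803, 188.3233],
       [  0.    ,   0.    ,   1.    ]]), 'D': array([-0.0491,  0.    ,  0.    ,  0.    ,  0.    ]), 'camera_from_world': array([[-0.8943, -0.4475,  0.0036,  0.4995],
       [-0.3101,  0.6139, -0.7259,  0.2763],
       [ 0.3226, -0.6503, -0.6878,  0.9362],
       [ 0.    ,  0.    ,  0.    ,  1.    ]])}
top {'mtx': array([[414.6171,   0.    , 252.5241],
       [  0.    , 414.6171, 193.6822],
       [  0.    ,   0.    ,   1.    ]]), 'D': array([-0.0837,  0.    ,  0.    ,  0.    ,  0.    ]), 'camera_from_world': array([[-0.0152, -0.9998, -0.0153,  0.0217],
       [-0.9958,  0.0165, -0.0897,  0.5711],
       [ 0.0899,  0.0139, -0.9959,  1.1186],
       [ 0.    ,  0.    ,  0.    ,  1.    ]])}
wrist {'mtx': array([[268.0435,   0.    , 252.3775],
       [  0.    , 268.0435, 193.2639],
       [  0.    ,   0.    ,   1.    ]]), 'D': array([-0.0224,  0.    ,  0.    ,  0.    ,  0.    ]), 'T_tool_cam': array([[-0.0008, -0.9642, -0.2652,  0.0716],
       [ 1.    , -0.0011,  0.0008, -0.0007],
       [-0.0011, -0.2652,  0.9642, -0.1438],
       [ 0.    ,  0.    ,  0.    ,  1.    ]])}
```

View pics/a.png

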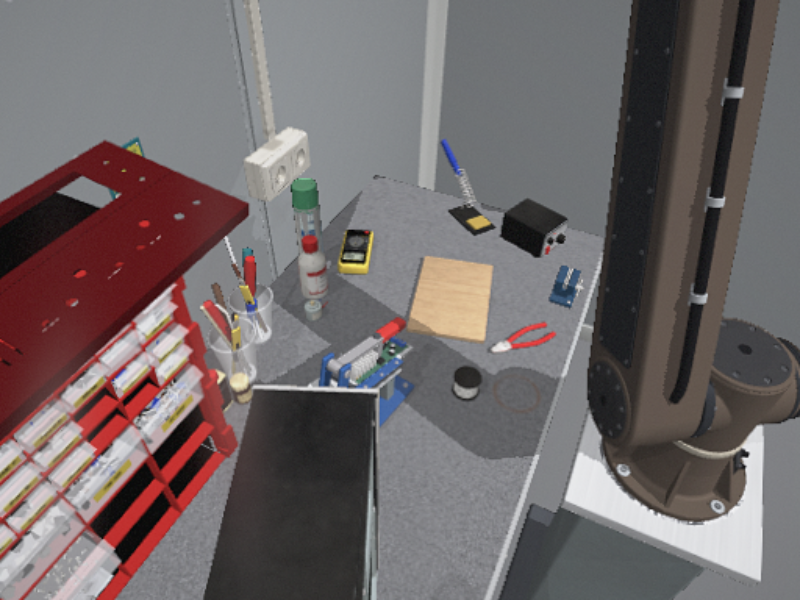

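View pics/b.png

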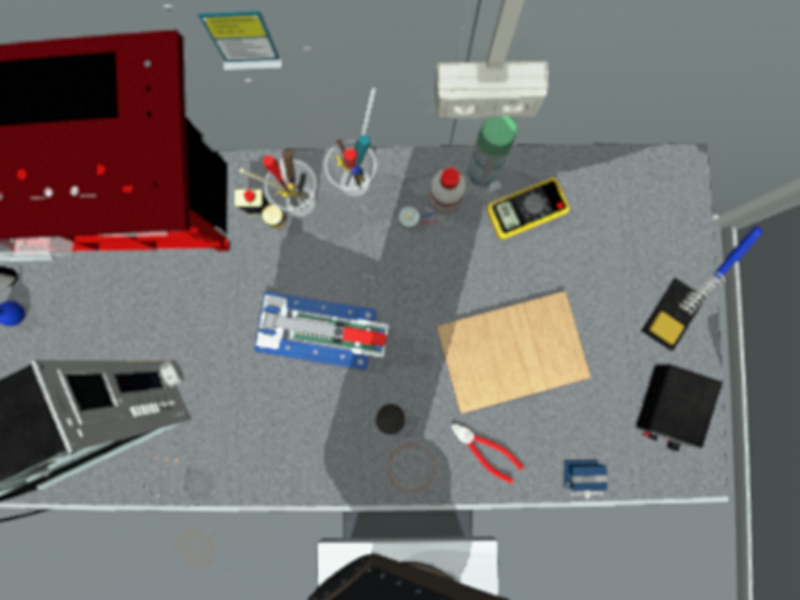

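The scene view shows the jig at about (365,375), with the red handle at (390,328), and the pad at (452,298). The top view shows the jig at (320,330), its hinge to the left, the handle at (365,338), the pad at (515,350), the reel at (390,418) and the multimeter at (530,208).

```bash
cat > h.py <<'E'
import numpy as np,cv2
from plant import cams
def cloud(n,p,d,Twc=None):
    c=cams.calibration(n)
    if Twc is None: Twc=np.linalg.inv(c["camera_from_world"])
    v,u=np.mgrid[0:384,0:512]
    q=cv2.undistortPoints(np.stack([u,v],-1).reshape(-1,1,2).astype(float),c["mtx"],c["D"]).reshape(384,512,2)
    P=np.dstack([q*d[...,None],d])
    return P@Twc[:3,:3].T+Twc[:3,3]
E
python3 - <<'E'
from h import *
np.set_printoptions(precision=4,suppress=True)
z=np.load("top0.npz");p,d=z["p"],z["d"];W=cloud("top",p,d)
hsv=cv2.cvtColor(p,cv2.COLOR_BGR2HSV);H,S,V=[hsv[...,i] for i in range(3)]
v,u=np.mgrid[0:384,0:512]
def rep(n,m):
    m=m&(d>0);q=W[m];r=cv2.minAreaRect(q[:,:2].astype(np.float32))
    print(n,m.sum(),"med",np.median(q,0),"z5/50/95",np.percentile(q[:,2],[5,50,95]),"rect",r)
box=lambda a,b,c,e:(u>a)&(u<b)&(v>c)&(v<e)
jig=box(155,255,180,245)
rep("handle",jig&((H<8)|(H>172))&(S>150)&(W[...,2]>.1))
rep("blue base",jig&(H>100)&(H<125)&(S>120)&(W[...,2]<.03))
rep("pad",box(270,385,180,270)&(H>8)&(H<25)&(S>60))
rep("reel",box(235,262,255,282)&(V<70)&(W[...,2]>.02))
rep("meter",box(305,370,110,155)&(S>150)&(W[...,2]>.02))
m=jig&(d>0)&(W[...,2]>.04)
for y in np.arange(0.04,0.3,.012):
    k=m&(abs(W[...,1]-y)<.006);q=W[k]
    if len(q): print(round(y,3),len(q),"zmax",np.round(q[:,2].max(),3),"x range",q[:,0].min().round(3),q[:,0].max().round(3))
cv2.imwrite("pics/c.png",cv2.resize(p[165:260,145:265],(760,600),interpolation=cv2.INTER_CUBIC))
E
```

```text
handle 219 med [0.5088 0.0601 0.1411] z5/50/95 [0.1321 0.1411 0.1493] rect ((0.5087835788726807, 0.060103029012680054), (0.06592853367328644, 0.020508963614702225), 80.0363998413086)
blue base 435 med [0.485  0.1353 0.0132] z5/50/95 [0.0095 0.0132 0.0166] rect ((0.5260770320892334, 0.15612763166427612), (0.20167149603366852, 0.10856577754020691), 79.53406524658203)
pad 4998 med [ 0.4823 -0.1955  0.0115] z5/50/95 [0.0077 0.0115 0.0151] rect ((0.4832043945789337, -0.19878073036670685), (0.1635698527097702, 0.24481815099716187), 14.254205703735352)
reel 281 med [0.3694 0.0248 0.0394] z5/50/95 [0.0353 0.0394 0.0425] rect ((0.36944881081581116, 0.02498183771967888), (0.04851064458489418, 0.048490434885025024), 89.07430267333984)
meter 424 med [ 0.7334 -0.248   0.0295] z5/50/95 [0.0227 0.0295 0.0356] rect ((0.7389687299728394, -0.22884273529052734), (0.06808777153491974, 0.1382453739643097), 21.425750732421875)
0.04 107 zmax 0.14 x range 0.477 0.535
0.052 96 zmax 0.144 x range 0.48 0.535
0.064 107 zmax 0.145 x range 0.482 0.537
0.076 130 zmax 0.15 x range 0.485 0.555
0.088 141 zmax 0.153 x range 0.472 0.558
0.1 164 zmax 0.158 x range 0.475 0.56
0.112 153 zmax 0.157 x range 0.475 0.56
0.124 168 zmax 0.161 x range 0.478 0.562
0.136 168 zmax 0.163 x range 0.481 0.565
0.148 165 zmax 0.166 x range 0.483 0.568
0.16 163 zmax 0.169 x range 0.483 0.57
0.172 159 zmax 0.173 x range 0.486 0.572
0.184 164 zmax 0.182 x range 0.489 0.573
0.196 197 zmax 0.187 x range 0.491 0.576
0.208 163 zmax 0.187 x range 0.494 0.579
0.22 83 zmax 0.188 x range 0.494 0.579
0.232 63 zmax 0.125 x range 0.497 0.566
```

View pics/c.png

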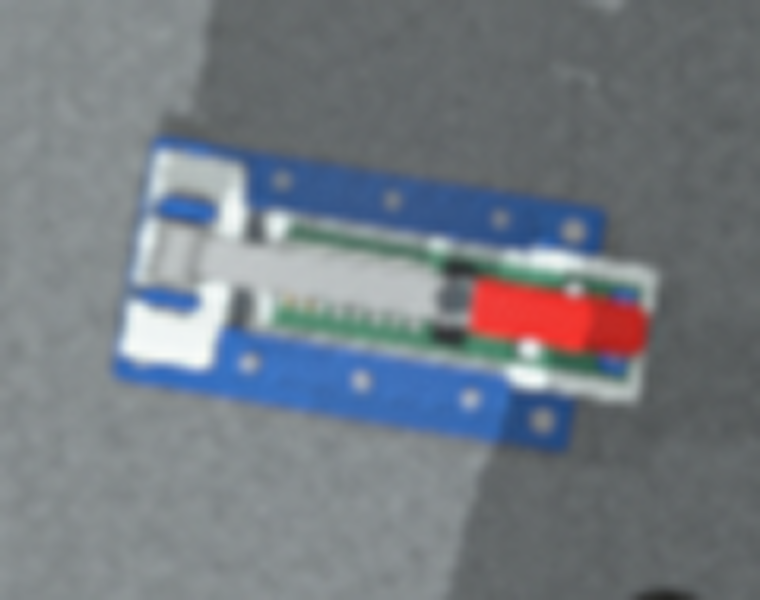

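{"op": "step_arm", "data": {
  "xyz": [
    [0.3, 0.2, 0],
    [0.6, 0.4, 0],
    [0.94, 0.7, 0],
    [0.94, 1.0, 0],
    [0.94, 1.0, 0],
    [0.94, 1.0, 0],
    [0.94, 1.0, 0],
    [0.94, 1.0, 0],
    [0.94, 1.0, 0],
    [0.94, 1.0, 0]
  ],
  "yaw": [0, 0, 0, 0, 0, 0, 0, 0, 0, 0],
  "claw": [-1, -1, -1, -1, -1, -1, -1, -1, -1, -1]
}}

```text
time_s: 0.98
tcp_pos: [-0.0347, -0.51, 0.2408]
eef_rot: [-180.0, -0.0, -162.3]
contact_force: [-1.0, -0.6, -0.7]
gripper_width: 0.0876
gripper_force: 0.0
```

{"op": "step_arm", "data": {
  "xyz": [
    [0, 0.2, 0],
    [0, 0.4, 0],
    [0, 0.6, 0],
    [0, 0.8, 0],
    [0, 0.8, 0],
    [0, 0.8, 0],
    [0, 0.8, 0]
  ],
  "yaw": [0, 0, 0, 0, 0, 0, 0],
  "claw": [-1, -1, -1, -1, -1, -1, -1]
}}

```text
time_s: 1.57
tcp_pos: [-0.0827, -0.3583, 0.2411]
eef_rot: [-179.9, -0.0, -162.2]
contact_force: [0.5, -0.3, 0.5]
gripper_width: 0.0875
gripper_force: 0.0
```

```bash
python3 - <<'E'
from plant import status
print(status.get_state())
E
```

```text
{'time_s': 1.5667, 'joints': array([-7.15501796e+01, -1.07311574e+01, -3.42248313e+01,  1.43261763e-02,
       -6.64239701e+01, -7.00449480e-01]), 'qd': array([-0.11754004,  1.78328458,  0.7718614 , -0.03442742,  0.02946893,
       -0.08226569]), 'joint_torque': array([-1.83726721e-01, -1.50653243e+01,  2.78950328e+01,  6.70394048e+00,
       -6.21741149e-02, -6.13874916e-03]), 'tcp_pos': array([-0.08274505, -0.35829601,  0.24106927]), 'eef_rot': array([-1.79917490e+02, -1.21308331e-02, -1.62244917e+02]), 'contact_force': array([ 0.52708366, -0.27611515,  0.52651371]), 'moment': array([ 0.02732062, -0.02978434,  0.04588954]), 'gripper_force': 0.0, 'gripper_width': 0.08745972025351886}
```

{"op": "step_arm", "data": {
  "xyz": [
    [0, 0.15, 0],
    [0, 0.3, 0],
    [0, 0.45, 0],
    [0, 0.6, 0],
    [0, 0.6, 0]
  ],
  "yaw": [0, 0, 0, 0, 0],
  "claw": [-1, -1, -1, -1, -1]
}}

```text
time_s: 1.98
tcp_pos: [-0.1204, -0.2403, 0.2404]
eef_rot: [180.0, 0.0, -162.3]
contact_force: [-0.5, -0.5, -0.5]
gripper_width: 0.0876
gripper_force: 0.0
```

```bash
python3 - <<'E'
from plant import status
s=status.get_state();print(s["joints"].round(2),s["tcp_pos"].round(4),s["eef_rot"].round(2))
E
```

```text
[-7.115e+01 -2.491e+01 -4.247e+01 -4.000e-02 -7.244e+01 -1.140e+00] [-0.1204 -0.2403  0.2404] [ 1.7999e+02  4.0000e-02 -1.6231e+02]
```

{"op": "step_arm", "data": {
  "xyz": [
    [0, 0, -0.2],
    [0, 0, -0.4],
    [0, 0, -0.6],
    [0, 0, -0.8],
    [0, 0, -1],
    [0, 0, -1],
    [0, 0, -1],
    [0, 0, -1],
    [0, 0, -1],
    [0, 0, -1]
  ],
  "yaw": [0.1725, 0.1725, 0.1725, 0.1725, 0.1725, 0.1725, 0.1725, 0.1725, 0.1725, 0.1725],
  "claw": [-1, -1, -1, -1, -1, -1, -1, -1, -1, -1]
}}

```text
time_s: 2.82
tcp_pos: [-0.1192, -0.2444, 0.4408]
eef_rot: [180.0, -0.1, 135.4]
contact_force: [0.4, -0.9, -0.1]
gripper_width: 0.0879
gripper_force: 0.0
```

```bash
python3 - <<'E'
from plant import status
s=status.get_state();print(s["joints"].round(2),s["tcp_pos"].round(4),s["eef_rot"].round(2))
E
```

```text
[-71.14 -26.2  -17.99   0.   -98.28 -63.44] [-0.1192 -0.2444  0.4408] [ 1.7997e+02 -7.0000e-02  1.3541e+02]
```

{"op": "step_arm", "data": {
  "xyz": [
    [-0.2, 0, 0],
    [-0.4, 0, 0],
    [-0.6, 0.1, 0],
    [-0.8, 0.15, 0],
    [-1, 0.2, 0],
    [-1, 0.4, 0],
    [-1, 0.6, 0],
    [-1, 0.8, 0],
    [-1, 1, 0],
    [-1, 1, 0],
    [-1, 1, 0],
    [-1, 1, 0],
    [-1, 1, 0],
    [-1, 1, 0],
    [-1, 1, 0],
    [-1, 1, 0],
    [-1, 1, 0],
    [-1, 1, 0]
  ],
  "yaw": [-0.3455, -0.3455, -0.3455, -0.3455, -0.3455, -0.3455, -0.3455, -0.3455, -0.3455, -0.3455, -0.3455, -0.3455, -0.3455, -0.3455, -0.3455, -0.3455, -0.3455, -0.3455],
  "claw": [-1, -1, -1, -1, -1, -1, -1, -1, -1, -1, -1, -1, -1, -1, -1, -1, -1, -1]
}}

```text
time_s: 4.32
tcp_pos: [0.1642, -0.2402, 0.4406]
eef_rot: [179.9, -0.0, -99.4]
contact_force: [-0.1, 0.9, -0.6]
gripper_width: 0.0873
gripper_force: 0.0
```

```bash
python3 - <<'E'
from plant import status
s=status.get_state();print(s["joints"].round(2),s["tcp_pos"].round(4),s["eef_rot"].round(2))
E
```

```text
[-1.439e+01 -2.364e+01 -1.686e+01  1.000e-02 -9.684e+01  4.970e+00] [ 0.1642 -0.2402  0.4406] [179.94  -0.   -99.42]
```

{"op": "step_arm", "data": {
  "xyz": [
    [-0.15, -0.1, -0.15],
    [-0.3, -0.2, -0.3],
    [-0.45, -0.3, -0.45],
    [-0.6, -0.4, -0.6],
    [-0.75, -0.4, -0.75],
    [-0.9, -0.4, -0.9],
    [-1, -0.4, -1],
    [-1, -0.4, -1]
  ],
  "yaw": [0, 0, 0, 0, 0, 0, 0, 0],
  "claw": [-1, -1, -1, -1, -1, -1, -1, -1]
}}

```text
time_s: 4.98
tcp_pos: [0.279, -0.053, 0.6437]
eef_rot: [-179.9, 0.1, -99.6]
contact_force: [0.1, -0.7, -0.8]
gripper_width: 0.0879
gripper_force: 0.0
```

{"op": "step_arm", "data": {
  "xyz": [
    [-0.15, 0, -0.15],
    [-0.3, 0, -0.3],
    [-0.45, 0, -0.45],
    [-0.6, 0, -0.6],
    [-0.75, 0, -0.75],
    [-0.9, 0, -0.9],
    [-1, 0, -1],
    [-1, 0, -1]
  ],
  "yaw": [0, 0, 0, 0, 0, 0, 0, 0],
  "claw": [-1, -1, -1, -1, -1, -1, -1, -1]
}}

```text
time_s: 5.65
tcp_pos: [0.314, 0.1463, 0.84]
eef_rot: [179.9, -0.2, -99.7]
contact_force: [0.7, 1.2, -0.1]
gripper_width: 0.0878
gripper_force: 0.0
```

```bash
python3 - <<'E'
from plant import status
s=status.get_state();print(s["joints"].round(2),s["tcp_pos"].round(4),s["eef_rot"].round(2))
E
```

```text
[ 5.8580e+01  6.5600e+00  6.8120e+01 -2.0000e-02 -1.5172e+02 -6.8310e+01] [0.314  0.1463 0.84  ] [ 1.7993e+02 -1.5000e-01 -9.9700e+01]
```

{"op": "step_arm", "data": {
  "xyz": [
    [-0.15, 0.1, 0],
    [-0.3, 0.2, 0],
    [-0.45, 0.3, -0.1],
    [-0.6, 0.3, -0.2],
    [-0.75, 0.3, -0.2],
    [-0.9, 0.3, -0.2],
    [-1, 0.3, -0.2],
    [-1, 0.3, -0.2],
    [-1, 0.3, -0.2],
    [-1, 0.3, -0.2]
  ],
  "yaw": [0, 0, 0, 0, 0, 0, 0, 0, 0, 0],
  "claw": [-1, -1, -1, -1, -1, -1, -1, -1, -1, -1]
}}

```text
time_s: 6.48
tcp_pos: [0.2714, 0.3273, 0.82]
eef_rot: [-179.1, 0.8, -100.1]
contact_force: [0.4, -0.5, 0.4]
gripper_width: 0.0878
gripper_force: 0.0
```

```bash
python3 - <<'E'
from plant import status
s=status.get_state();print(s["joints"].round(2),s["tcp_pos"].round(4),s["eef_rot"].round(2))
E
```

```text
[  78.     12.99   71.67    1.68 -147.87  -86.65] [0.2714 0.3273 0.82  ] [-179.08    0.77 -100.08]
```

{"op": "step_arm", "data": {
  "xyz": [
    [-0.3, 0, 0],
    [-0.6, 0, 0],
    [-1, 0, 0],
    [-1, 0, 0],
    [-1, 0, 0],
    [-1, 0, 0],
    [-1, 0, 0],
    [-1, 0, 0]
  ],
  "yaw": [0, 0, 0, 0, 0, 0, 0, 0],
  "claw": [-1, -1, -1, -1, -1, -1, -1, -1]
}}

```text
time_s: 7.15
tcp_pos: [0.285, 0.4855, 0.7559]
eef_rot: [-178.3, 2.1, -100.0]
contact_force: [-0.1, -0.3, -0.2]
gripper_width: 0.088
gripper_force: 0.0
```

```bash
python3 - <<'E'
from plant import status
s=status.get_state();print(s["joints"].round(2),s["tcp_pos"].round(4),s["eef_rot"].round(2))
from scipy.spatial.transform import Rotation as R
print(R.from_euler("xyz",s["eef_rot"],degrees=True).as_matrix()[:,2])
E
```

```text
[  80.7    21.6    71.71    2.65 -138.    -88.76] [0.285  0.4855 0.7559] [-178.26    2.09 -100.03]
[ 0.03632392  0.03064761 -0.99887001]
```

{"op": "step_arm", "data": {
  "xyz": [
    [0.2, 0, 0.1],
    [0.4, 0, 0.2],
    [0.6, 0, 0.3],
    [0.8, 0, 0.4],
    [1, 0, 0.5],
    [1, 0, 0.5],
    [1, 0, 0.5]
  ],
  "yaw": [0, 0, 0, 0, 0, 0, 0],
  "claw": [-1, -1, -1, -1, -1, -1, -1]
}}

```text
time_s: 7.73
tcp_pos: [0.2528, 0.2833, 0.6494]
eef_rot: [-178.2, 2.4, -100.1]
contact_force: [-0.1, 0.2, 2.7]
gripper_width: 0.0875
gripper_force: 0.0
```

```bash
python3 - <<'E'
from plant import status
s=status.get_state();print(s["joints"].round(2),s["tcp_pos"].round(4),s["eef_rot"].round(2))
from scipy.spatial.transform import Rotation as R
print(R.from_euler("xyz",s["eef_rot"],degrees=True).as_matrix()[:,2])
E
```

```text
[  80.58   -9.71   17.96    1.97 -115.31  -89.8 ] [0.2528 0.2833 0.6494] [-178.25    2.37 -100.06]
[ 0.03731561  0.0353629  -0.99867763]
```

```bash
python3 - <<'E'
from h import *
np.set_printoptions(precision=2,suppress=True,linewidth=200)
z=np.load("top0.npz");W=cloud("top",z["p"],z["d"]);q=W[z["d"]>0]
xs=np.arange(.05,1.,.08);ys=np.arange(.2,.9,.07)
print("y",ys)
for x in xs: print("x%.2f"%x,[ (lambda k:round(float(k.max()),2) if len(k) else None)(q[(abs(q[:,0]-x)<.04)&(abs(q[:,1]-y)<.035)][:,2]) for y in ys])
z=np.load("scene0.npz");W=cloud("scene",z["p"],z["d"]);q=W[z["d"]>0]
print("scene")
for x in xs: print("x%.2f"%x,[ (lambda k:round(float(k.max()),2) if len(k) else None)(q[(abs(q[:,0]-x)<.04)&(abs(q[:,1]-y)<.035)][:,2]) for y in ys])
print(np.linalg.inv(cams.calibration("scene")["camera_from_world"])[:3,3])
E
```

```text
y [0.2  0.27 0.34 0.41 0.48 0.55 0.62 0.69 0.76 0.83]
x0.05 [-0.65, -0.74, -0.74, -0.74, -0.74, -0.74, -0.74, -0.74, -0.74, -0.74]
x0.13 [None, None, None, None, None, None, None, None, None, None]
x0.21 [0.01, 0.01, 0.01, 0.01, 0.01, 0.01, 0.01, 0.13, 0.02, None]
x0.29 [0.01, 0.01, 0.01, 0.01, 0.4, 0.36, 0.25, 0.13, None, None]
x0.37 [0.01, 0.0, 0.01, 0.43, 0.43, None, None, None, None, None]
x0.45 [0.12, 0.02, 0.01, 0.43, 0.43, 0.01, 0.0, 0.0, 0.0, None]
x0.53 [0.19, 0.12, 0.01, 0.0, 0.01, 0.01, 0.0, 0.06, 0.04, None]
x0.61 [0.13, 0.48, 0.48, 0.48, 0.48, 0.18, 0.17, 0.16, 0.05, None]
x0.69 [0.12, 0.49, 0.49, 0.49, 0.49, 0.17, 0.18, 0.14, 0.04, None]
x0.77 [0.24, 0.5, 0.5, 0.49, 0.49, None, None, None, None, None]
x0.85 [0.49, 0.51, 0.51, 0.51, 0.51, None, None, None, None, None]
x0.93 [None, None, None, None, None, None, None, None, None, None]
scene
x0.05 [-0.02, None, None, None, None, None, None, None, None, None]
x0.13 [-0.0, None, None, None, None, None, None, None, None, None]
x0.21 [0.0, 0.01, 0.0, 0.0, None, None, None, None, None, None]
x0.29 [0.0, 0.0, 0.01, 0.01, 0.43, 0.43, None, None, None, None]
x0.37 [0.01, 0.01, 0.01, 0.43, 0.43, 0.43, 0.43, None, None, None]
x0.45 [0.12, 0.01, None, 0.43, 0.43, 0.43, None, None, None, None]
x0.53 [0.19, None, None, None, None, None, None, None, None, None]
x0.61 [0.12, 0.48, 0.48, 0.48, 0.48, 0.48, 0.46, None, None, None]
x0.69 [0.12, 0.49, 0.49, 0.49, 0.49, 0.48, 0.38, 0.25, None, None]
x0.77 [0.22, 0.5, 0.5, 0.49, 0.49, 0.19, 0.19, 0.1, None, None]
x0.85 [0.67, 0.68, 0.63, 0.51, None, None, None, None, None, None]
x0.93 [None, None, None, None, None, None, None, None, None, None]
[0.23 0.66 0.84]
```

{"op": "step_arm", "data": {
  "xyz": [
    [-0.2, 0, 0],
    [-0.4, 0, 0],
    [-0.6, 0, 0.1],
    [-0.8, 0, 0.15],
    [-1, 0, 0.2],
    [-1, 0, 0.2]
  ],
  "yaw": [0, 0, 0, 0, 0, 0],
  "claw": [-1, -1, -1, -1, -1, -1]
}}

```text
time_s: 8.23
tcp_pos: [0.2901, 0.4957, 0.6097]
eef_rot: [-178.4, 1.6, -99.9]
contact_force: [-0.1, 0.7, -3.8]
gripper_width: 0.0876
gripper_force: 0.0
```

{"op": "step_arm", "data": {
  "xyz": [
    [-0.2, 0, 0],
    [-0.4, 0, 0],
    [-0.6, 0, 0],
    [-0.8, 0, 0],
    [-1, 0, 0],
    [-1, 0, 0]
  ],
  "yaw": [0, 0, 0, 0, 0, 0],
  "claw": [-1, -1, -1, -1, -1, -1]
}}

```text
time_s: 8.73
tcp_pos: [0.3212, 0.6863, 0.5941]
eef_rot: [-178.2, 0.3, -99.9]
contact_force: [-0.0, 8.6, -9.6]
gripper_width: 0.0877
gripper_force: 0.0
```

{"op": "step_arm", "data": {
  "xyz": [
    [-1, 0, 0],
    [-1, 0, 0],
    [-1, 0, 0],
    [-1, 0, 0],
    [-1, 0, 0],
    [-1, 0, 0]
  ],
  "yaw": [0, 0, 0, 0, 0, 0],
  "claw": [-1, -1, -1, -1, -1, -1]
}}

```text
time_s: 9.23
tcp_pos: [0.3186, 0.7691, 0.5455]
eef_rot: [-177.4, 4.3, -99.9]
contact_force: [0.1, -0.1, -0.2]
gripper_width: 0.0877
gripper_force: 0.0
```

```bash
python3 - <<'E'
from plant import status
s=status.get_state();print(s["joints"].round(2),s["tcp_pos"].round(4),s["eef_rot"].round(2))
from scipy.spatial.transform import Rotation as R
print(R.from_euler("xyz",s["eef_rot"],degrees=True).as_matrix())
E
```

```text
[  82.03   40.27   71.68    3.08 -117.17  -90.52] [0.3186 0.7691 0.5455] [-177.4     4.29  -99.9 ]
[[-0.17144338 -0.98351299  0.0575271 ]
 [-0.98235418  0.17508783  0.065761  ]
 [-0.07474909 -0.0452377  -0.99617575]]
```

{"op": "step_arm", "data": {
  "xyz": [
    [0.2, 0, 0],
    [0.4, 0.1, 0],
    [0.6, 0.25, -0.1],
    [0.8, 0.4, -0.2],
    [1, 0.6, -0.3],
    [1, 0.8, -0.4],
    [1, 0.9, -0.4],
    [1, 0.9, -0.4]
  ],
  "yaw": [0, 0, 0, 0, 0, 0, 0, 0],
  "claw": [-1, -1, -1, -1, -1, -1, -1, -1]
}}

```text
time_s: 9.9
tcp_pos: [0.102, 0.5956, 0.6065]
eef_rot: [-177.5, 4.6, -100.0]
contact_force: [-0.8, 1.2, 0.3]
gripper_width: 0.0872
gripper_force: 0.0
```

{"op": "step_arm", "data": {
  "xyz": [
    [-0.2, 0.05, 0],
    [-0.4, 0.1, 0],
    [-0.6, 0.15, 0],
    [-0.8, 0.2, 0],
    [-1, 0.25, 0],
    [-1, 0.25, 0]
  ],
  "yaw": [0, 0, 0, 0, 0, 0],
  "claw": [-1, -1, -1, -1, -1, -1]
}}

```text
time_s: 10.4
tcp_pos: [0.085, 0.7888, 0.5842]
eef_rot: [-177.0, 4.4, -99.7]
contact_force: [-1.2, 2.6, -4.8]
gripper_width: 0.0875
gripper_force: 0.0
```

{"op": "step_arm", "data": {
  "xyz": [
    [-1, 0.1, -0.5],
    [-1, 0.1, -0.5],
    [-1, 0.1, -0.5],
    [-1, 0.1, -0.5],
    [-1, 0.1, -0.5],
    [-1, 0.1, -0.5]
  ],
  "yaw": [0, 0, 0, 0, 0, 0],
  "claw": [-1, -1, -1, -1, -1, -1]
}}

```text
time_s: 10.9
tcp_pos: [0.0835, 0.8171, 0.5796]
eef_rot: [-177.2, 7.5, -99.8]
contact_force: [0.7, -1.0, 0.3]
gripper_width: 0.0879
gripper_force: 0.0
```

```bash
cat > st.py <<'E'
from plant import status
from scipy.spatial.transform import Rotation as R
import numpy as np
np.set_printoptions(precision=4,suppress=True)
s=status.get_state();print(s["time_s"],s["joints"].round(2),s["tcp_pos"].round(4),s["eef_rot"].round(2))
print(R.from_euler("xyz",s["eef_rot"],degrees=True).as_matrix())
E
python3 st.py
```

```text
10.9 [  99.98   38.47   71.68    5.86 -116.94 -106.99] [0.0835 0.8171 0.5796] [-177.16    7.55  -99.77]
[[-0.1681 -0.9832  0.0711]
 [-0.977   0.1758  0.1208]
 [-0.1313 -0.0492 -0.9901]]
```

{"op": "step_arm", "data": {
  "xyz": [
    [-1, 0.2, -0.8],
    [-1, 0.2, -0.8],
    [-1, 0.2, -0.8],
    [-1, 0.2, -0.8]
  ],
  "yaw": [0, 0, 0, 0],
  "claw": [-1, -1, -1, -1]
}}

```text
time_s: 11.23
tcp_pos: [0.0681, 0.8244, 0.5892]
eef_rot: [-177.0, 9.6, -99.6]
contact_force: [-0.8, -0.1, -0.3]
gripper_width: 0.0875
gripper_force: 0.0
```

{"op": "step_arm", "data": {
  "xyz": [
    [-1, 0.2, -0.4],
    [-1, 0.2, -0.4],
    [-1, 0.2, -0.4],
    [-1, 0.2, -0.4],
    [-1, 0.2, -0.4],
    [-1, 0.2, -0.4]
  ],
  "yaw": [0, 0, 0, 0, 0, 0],
  "claw": [-1, -1, -1, -1, -1, -1]
}}

```text
time_s: 11.73
tcp_pos: [0.0547, 0.8588, 0.5688]
eef_rot: [-176.9, 11.5, -99.5]
contact_force: [-0.3, -0.5, 0.4]
gripper_width: 0.0878
gripper_force: 0.0
```

```bash
python3 st.py
```

```text
11.7333 [ 102.24   39.98   71.64    7.72 -111.91 -108.58] [0.0547 0.8588 0.5688] [-176.87   11.51  -99.53]
[[-0.1622 -0.9829  0.0869]
 [-0.9664  0.176   0.1875]
 [-0.1996 -0.0535 -0.9784]]
```

{"op": "step_arm", "data": {
  "xyz": [
    [-1, 0.3, -0.8],
    [-1, 0.3, -0.8]
  ],
  "yaw": [0, 0],
  "claw": [-1, -1]
}}

```text
time_s: 11.9
tcp_pos: [0.0415, 0.8629, 0.5834]
eef_rot: [-176.8, 13.7, -99.5]
contact_force: [-0.1, -0.9, 0.5]
gripper_width: 0.0875
gripper_force: 0.0
```

{"op": "step_arm", "data": {
  "xyz": [
    [-1, 0.3, -0.8],
    [-1, 0.3, -0.8]
  ],
  "yaw": [0, 0],
  "claw": [-1, -1]
}}

```text
time_s: 12.07
tcp_pos: [0.028, 0.8649, 0.5995]
eef_rot: [-176.8, 15.9, -99.3]
contact_force: [-0.4, -1.0, 0.9]
gripper_width: 0.0876
gripper_force: 0.0
```

{"op": "step_arm", "data": {
  "xyz": [
    [-1, 0.3, -0.8]
  ],
  "yaw": [0],
  "claw": [-1]
}}

```text
time_s: 12.15
tcp_pos: [0.0212, 0.8678, 0.6083]
eef_rot: [-176.8, 17.3, -99.2]
contact_force: [-0.5, 0.3, -0.8]
gripper_width: 0.0877
gripper_force: 0.0
```

{"op": "step_arm", "data": {
  "xyz": [
    [-1, 0.3, -0.8]
  ],
  "yaw": [0],
  "claw": [-1]
}}

```text
time_s: 12.23
tcp_pos: [0.0143, 0.8706, 0.6198]
eef_rot: [-176.8, 19.1, -99.1]
contact_force: [-0.2, 0.2, -1.2]
gripper_width: 0.0876
gripper_force: 0.0
```

{"op": "step_arm", "data": {
  "xyz": [
    [-1, 0.3, -0.4],
    [-1, 0.3, -0.4]
  ],
  "yaw": [0, 0],
  "claw": [-1, -1]
}}

```text
time_s: 12.4
tcp_pos: [0.0025, 0.8848, 0.6242]
eef_rot: [-176.8, 21.3, -99.0]
contact_force: [0.5, 0.3, 0.3]
gripper_width: 0.0879
gripper_force: 0.0
```

```bash
python3 st.py
```

```text
12.4 [ 107.16   38.15   71.7    12.54 -105.24 -111.46] [0.0025 0.8848 0.6242] [-176.83   21.31  -98.96]
[[-0.1451 -0.9831  0.1112]
 [-0.9202  0.1754  0.3499]
 [-0.3635 -0.0515 -0.9302]]
```

{"op": "step_arm", "data": {
  "xyz": [
    [-1, 1, -0.6]
  ],
  "yaw": [0],
  "claw": [-1]
}}

```text
time_s: 12.48
tcp_pos: [-0.018, 0.891, 0.6263]
eef_rot: [-176.8, 22.4, -99.0]
contact_force: [-0.5, 0.6, -0.5]
gripper_width: 0.0876
gripper_force: 0.0
```

{"op": "step_arm", "data": {
  "xyz": [
    [-1, 1, -0.6]
  ],
  "yaw": [0],
  "claw": [-1]
}}

```text
time_s: 12.57
tcp_pos: [-0.0429, 0.8965, 0.6313]
eef_rot: [-176.9, 23.9, -98.9]
contact_force: [-0.7, 0.9, -0.9]
gripper_width: 0.0876
gripper_force: 0.0
```

{"op": "step_arm", "data": {
  "xyz": [
    [-1, 1, -0.6]
  ],
  "yaw": [0],
  "claw": [-1]
}}

```text
time_s: 12.65
tcp_pos: [-0.0664, 0.901, 0.6369]
eef_rot: [-177.0, 25.3, -98.7]
contact_force: [-0.6, 0.4, -0.6]
gripper_width: 0.0878
gripper_force: 0.0
```

{"op": "step_arm", "data": {
  "xyz": [
    [-1, 1, -0.6]
  ],
  "yaw": [0],
  "claw": [-1]
}}

```text
time_s: 12.73
tcp_pos: [-0.0889, 0.9047, 0.643]
eef_rot: [-177.1, 26.8, -98.6]
contact_force: [-0.5, 0.7, -0.3]
gripper_width: 0.0876
gripper_force: 0.0
```

```bash
python3 st.py
```

```text
12.7333 [ 114.04   38.67   71.65   16.89 -100.98 -116.88] [-0.0889  0.9047  0.643 ] [-177.11   26.77  -98.63]
[[-0.134  -0.984   0.1173]
 [-0.8827  0.1723  0.4372]
 [-0.4504 -0.045  -0.8917]]
```

{"op": "step_arm", "data": {
  "xyz": [
    [-1, 1, -0.6]
  ],
  "yaw": [0],
  "claw": [-1]
}}

```text
time_s: 12.82
tcp_pos: [-0.1107, 0.9077, 0.6495]
eef_rot: [-177.3, 28.2, -98.5]
contact_force: [0.2, -0.1, 0.2]
gripper_width: 0.0876
gripper_force: 0.0
```

{"op": "step_arm", "data": {
  "xyz": [
    [-1, 1, -0.6]
  ],
  "yaw": [0],
  "claw": [-1]
}}

```text
time_s: 12.9
tcp_pos: [-0.1319, 0.91, 0.6563]
eef_rot: [-177.5, 29.7, -98.5]
contact_force: [0.1, -0.2, -0.0]
gripper_width: 0.0878
gripper_force: 0.0
```

{"op": "step_arm", "data": {
  "xyz": [
    [-1, 1, -0.6]
  ],
  "yaw": [0],
  "claw": [-1]
}}

```text
time_s: 12.98
tcp_pos: [-0.1527, 0.9116, 0.6636]
eef_rot: [-177.7, 31.2, -98.4]
contact_force: [0.4, 0.9, -0.5]
gripper_width: 0.0875
gripper_force: 0.0
```

{"op": "step_arm", "data": {
  "xyz": [
    [-1, 1, -0.6]
  ],
  "yaw": [0],
  "claw": [-1]
}}

```text
time_s: 13.07
tcp_pos: [-0.173, 0.9127, 0.6712]
eef_rot: [-178.0, 32.7, -98.3]
contact_force: [0.0, -0.4, -0.1]
gripper_width: 0.0878
gripper_force: 0.0
```

```bash
python3 st.py
```

```text
13.0667 [ 120.3    38.89   71.65   21.54  -96.78 -121.64] [-0.173   0.9127  0.6712] [-178.     32.74  -98.31]
[[-0.1216 -0.9862  0.1127]
 [-0.8323  0.1632  0.5298]
 [-0.5409 -0.0294 -0.8406]]
```

{"op": "step_arm", "data": {
  "xyz": [
    [0.14, -0.14, 0],
    [0.28, -0.28, 0],
    [0.42, -0.42, 0],
    [0.56, -0.56, -0.05],
    [0.7, -0.7, -0.1],
    [0.85, -0.85, -0.15],
    [1, -0.97, -0.2],
    [1, -0.97, -0.2]
  ],
  "yaw": [0, 0, 0, 0, 0, 0, 0, 0],
  "claw": [-1, -1, -1, -1, -1, -1, -1, -1]
}}

```text
time_s: 13.73
tcp_pos: [-0.009, 0.6928, 0.6028]
eef_rot: [-178.0, 32.7, -98.4]
contact_force: [-0.5, 1.2, 1.3]
gripper_width: 0.0879
gripper_force: 0.0
```

{"op": "step_arm", "data": {
  "xyz": [
    [0.14, -0.14, -0.04],
    [0.28, -0.28, -0.08],
    [0.42, -0.42, -0.12],
    [0.56, -0.56, -0.16],
    [0.7, -0.7, -0.2],
    [0.85, -0.85, -0.25],
    [1, -0.97, -0.3],
    [1, -0.97, -0.3]
  ],
  "yaw": [0, 0, 0, 0, 0, 0, 0, 0],
  "claw": [-1, -1, -1, -1, -1, -1, -1, -1]
}}

```text
time_s: 14.4
tcp_pos: [0.1527, 0.4592, 0.553]
eef_rot: [-178.2, 33.0, -98.5]
contact_force: [0.6, 0.5, 0.1]
gripper_width: 0.0879
gripper_force: 0.0
```

```bash
python3 st.py
```

```text
14.4 [ 106.87  -22.84  -16.54   16.49  -67.51 -118.36] [0.1527 0.4592 0.553 ] [-178.16   32.96  -98.54]
[[-0.1246 -0.9858  0.1125]
 [-0.8297  0.1657  0.533 ]
 [-0.5441 -0.0269 -0.8386]]
```

{"op": "step_arm", "data": {
  "xyz": [
    [0.14, -0.14, -0.04],
    [0.28, -0.28, -0.08],
    [0.42, -0.42, -0.12],
    [0.56, -0.56, -0.16],
    [0.7, -0.7, -0.2],
    [0.85, -0.85, -0.25],
    [1, -0.92, -0.3],
    [1, -0.92, -0.3]
  ],
  "yaw": [0, 0, 0, 0, 0, 0, 0, 0],
  "claw": [-1, -1, -1, -1, -1, -1, -1, -1]
}}

```text
time_s: 15.07
tcp_pos: [0.3003, 0.2347, 0.4998]
eef_rot: [-177.9, 32.8, -98.3]
contact_force: [1.2, -0.4, -0.7]
gripper_width: 0.0877
gripper_force: 0.0
```

{"op": "step_arm", "data": {
  "xyz": [
    [0.14, -0.14, -0.04],
    [0.28, -0.28, -0.08],
    [0.42, -0.42, -0.12],
    [0.56, -0.56, -0.16],
    [0.7, -0.7, -0.2],
    [0.85, -0.8, -0.25],
    [1, -0.85, -0.3],
    [1, -0.85, -0.3]
  ],
  "yaw": [0, 0, 0, 0, 0, 0, 0, 0],
  "claw": [-1, -1, -1, -1, -1, -1, -1, -1]
}}

```text
time_s: 15.73
tcp_pos: [0.4375, 0.0074, 0.4457]
eef_rot: [-178.0, 32.7, -98.5]
contact_force: [1.2, 0.3, -0.8]
gripper_width: 0.0879
gripper_force: 0.0
```

```bash
python3 st.py; python3 - <<'E'
from h import *
from plant import status
p,d=cams.capture("wrist");s=status.get_state()
np.savez("w1.npz",p=p,d=d,t=s["tcp_pos"],e=s["eef_rot"])
q,_=cams.capture("scene")
cv2.imwrite("pics/w1.png",np.hstack([cv2.resize(p,(400,300)),cv2.resize(q,(400,300))]))
E
```

```text
15.7333 [ -3.28  -6.34   0.71 -32.31 -91.21  -8.16] [0.4375 0.0074 0.4457] [-178.04   32.68  -98.46]
[[-0.1239 -0.9858  0.1133]
 [-0.8325  0.1654  0.5287]
 [-0.5399 -0.0288 -0.8412]]
```

View pics/w1.png

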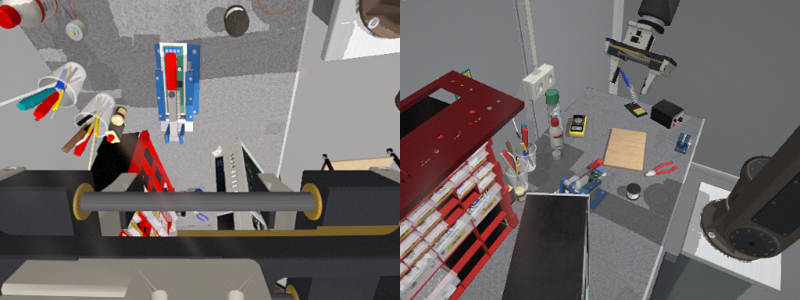

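The left (wrist) half shows the jig at about (178,85), the red handle at (170,75) and the hinge at (175,130). The right half shows the tilted gripper above the jig.

```bash
cat >> h.py <<'E'
from scipy.spatial.transform import Rotation as R
def wcloud(p,d,t,e):
    T=np.eye(4);T[:3,:3]=R.from_euler("xyz",e,degrees=True).as_matrix();T[:3,3]=t
    return cloud("wrist",p,d,T@cams.calibration("wrist")["T_tool_cam"])
def go(target_grasp):
    from plant import status
    s=status.get_state();M=R.from_euler("xyz",s["eef_rot"],degrees=True).as_matrix()
    dl=np.array(target_grasp)+.005*M[:,2]-s["tcp_pos"]
    print("units",(M.T@dl/.2).round(3),"tcp",s["tcp_pos"].round(4),"world d",dl.round(4))
E
python3 - <<'E'
from h import *
z=np.load("w1.npz");p,d=z["p"],z["d"];W=wcloud(p,d,z["t"],z["e"])
hsv=cv2.cvtColor(p,cv2.COLOR_BGR2HSV);H,S,V=[hsv[...,i] for i in range(3)]
v,u=np.mgrid[0:384,0:512]
box=(u>180)&(u<270)&(v>40)&(v<200)&(d>0)
for n,m in [("handle",box&((H<8)|(H>172))&(S>150)&(W[...,2]>.1)),("blue",box&(H>100)&(H<125)&(S>120)&(W[...,2]<.03))]:
    q=W[m];print(n,len(q),np.median(q,0),np.percentile(q[:,2],[5,95]),cv2.minAreaRect(q[:,:2].astype(np.float32)))
go([.498,.007,.216])
E
```

```text
handle 665 [0.50751341 0.0533309  0.13712148] [0.12838684 0.14625267] ((0.5774809122085571, 0.18111063539981842), (0.3526751399040222, 0.03839044272899628), 60.95096206665039)
blue 924 [0.48043823 0.10052421 0.01057624] [0.00880163 0.01225338] ((0.5259627103805542, 0.15183672308921814), (0.20185215771198273, 0.10896826535463333), 79.69998168945312)
units [ 0.573 -0.266  1.019] tcp [0.4382 0.0064 0.4439] world d [ 0.0603  0.0032 -0.2321]
```

{"op": "step_arm", "data": {
  "xyz": [
    [0.1, -0.05, 0.15],
    [0.2, -0.1, 0.3],
    [0.3, -0.15, 0.45],
    [0.4, -0.2, 0.6],
    [0.5, -0.25, 0.75],
    [0.57, -0.26, 0.9],
    [0.58, -0.26, 1],
    [0.58, -0.26, 1]
  ],
  "yaw": [0, 0, 0, 0, 0, 0, 0, 0],
  "claw": [-1, -1, -1, -1, -1, -1, -1, -1]
}}

```text
time_s: 16.5
tcp_pos: [0.4944, 0.0128, 0.2133]
eef_rot: [-178.5, 32.7, -98.6]
contact_force: [-1.7, 0.6, -0.7]
gripper_width: 0.0876
gripper_force: 0.0
```

```bash
python3 - <<'E'
from h import *
go([.508,.056,.132])
from plant import status
p,d=cams.capture("wrist");s=status.get_state();W=wcloud(p,d,s["tcp_pos"],s["eef_rot"])
hsv=cv2.cvtColor(p,cv2.COLOR_BGR2HSV);H,S,V=[hsv[...,i] for i in range(3)]
m=(d>0)&((H<8)|(H>172))&(S>150)&(W[...,2]>.1)&(W[...,1]<.12)&(W[...,1]>-.05)&(W[...,0]>.4)&(W[...,0]<.58)
n,l,st,_=cv2.connectedComponentsWithStats(m.astype(np.uint8));k=l==1+st[1:,4].argmax();q=W[k]
print(k.sum(),np.median(q,0),cv2.minAreaRect(q[:,:2].astype(np.float32)),q.min(0),q.max(0))
cv2.imwrite("pics/w2.png",p)
E
```

```text
units [ 0.031 -0.023  0.489] tcp [0.4944 0.0128 0.2133] world d [ 0.0141  0.0459 -0.0855]
1615 [0.50901026 0.05055443 0.14168473] ((0.5138808488845825, 0.06662018597126007), (0.0841372162103653, 0.027311407029628754), 80.7835464477539) [0.4946839  0.02455237 0.10045051] [0.53397718 0.10708324 0.15366295]
```

View pics/w2.png

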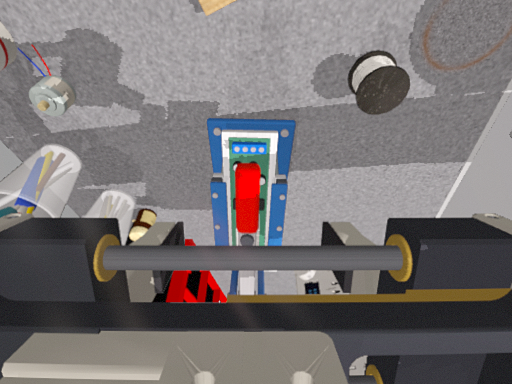

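The picture shows the handle from about (248,168) to (248,230), centred between the fingers, with the board's front end above it at (248,150).

{"op": "step_arm", "data": {
  "xyz": [
    [0.03, -0.02, 0.15],
    [0.03, -0.02, 0.3],
    [0.03, -0.02, 0.42],
    [0.03, -0.02, 0.48],
    [0.03, -0.02, 0.48],
    [0.03, -0.02, 0.48],
    [0.03, -0.02, 0.48],
    [0.03, -0.02, 0.48],
    [0.03, -0.02, 0.48],
    [0.03, -0.02, 0.48],
    [0.03, -0.02, 0.48],
    [0.03, -0.02, 0.48]
  ],
  "yaw": [0, 0, 0, 0, 0, 0, 0, 0, 0, 0, 0, 0],
  "claw": [-1, -1, -1, -1, 1, 1, 1, 1, 1, 1, 1, 1],
  "grip_force": 25
}}

```text
time_s: 17.55
tcp_pos: [0.5105, 0.0559, 0.1337]
eef_rot: [-178.0, 32.7, -98.3]
contact_force: [0.8, 0.2, -0.1]
gripper_width: 0.0396
gripper_force: 0.0
```

```bash
python3 - <<'E'
from h import *
from plant import status
s=status.get_state();M=R.from_euler("xyz",s["eef_rot"],degrees=True).as_matrix()
g=s["tcp_pos"]-.005*M[:,2]
print(s["time_s"],g,s["gripper_width"],s["contact_force"].round(1))
ax=np.array([.1797,.9837,0]);O=np.array([.5215,.130,0])
gj=[(g-O)@ax,g[2]];P=np.array([.0746,.1719]);r=np.array(gj)-P;rr=np.hypot(*r);a0=np.arctan2(r[1],-r[0]);print(gj,rr,np.degrees(a0))
for t in np.arange(4,44,4.):
    a=a0+np.radians(t);q=P+rr*np.array([-np.cos(a),np.sin(a)])
    dl=(q[0]-gj[0])*ax+[0,0,q[1]-gj[1]];print(t,(M.T@dl/.2).round(3))
E
```

```text
17.55 [0.509931   0.05321148 0.13794598] 0.03962671019607711 [ 0.8  0.2 -0.1]
[np.float64(-0.07761581202905483), np.float64(0.13794598203330524)] 0.15595681699671604 -12.57481397137079
4.0 [-0.02  -0.001 -0.05 ]
8.0 [-0.044 -0.003 -0.099]
12.0 [-0.072 -0.005 -0.146]
16.0 [-0.102 -0.006 -0.191]
20.0 [-0.136 -0.008 -0.234]
24.0 [-0.172 -0.01  -0.274]
28.0 [-0.212 -0.011 -0.312]
32.0 [-0.253 -0.013 -0.347]
36.0 [-0.297 -0.015 -0.379]
40.0 [-0.344 -0.017 -0.408]
```

{"op": "step_arm", "data": {
  "xyz": [
    [0, 0, 0.02],
    [0, 0, 0.02],
    [0, 0, 0.02],
    [0, 0, 0.02],
    [0, 0, 0.02],
    [-0.02, 0, -0.03],
    [-0.044, 0, -0.08],
    [-0.072, 0, -0.126],
    [-0.102, 0, -0.171],
    [-0.136, -0.01, -0.214],
    [-0.172, -0.01, -0.254],
    [-0.212, -0.01, -0.292],
    [-0.253, -0.01, -0.327],
    [-0.297, -0.015, -0.36],
    [-0.32, -0.015, -0.375],
    [-0.344, -0.017, -0.39],
    [-0.344, -0.017, -0.39],
    [-0.344, -0.017, -0.39]
  ],
  "yaw": [0, 0, 0, 0, 0, 0, 0, 0, 0, 0, 0, 0, 0, 0, 0, 0, 0, 0],
  "claw": [1, 1, 1, 1, 1, 1, 1, 1, 1, 1, 1, 1, 1, 1, 1, 1, 1, 1],
  "grip_force": 25
}}

```text
time_s: 19.05
tcp_pos: [0.5112, 0.0712, 0.2377]
eef_rot: [-178.1, 32.6, -98.3]
contact_force: [-10.9, -4.1, 3.2]
gripper_width: 0.0219
gripper_force: 25.0
```

```bash
python3 - <<'E'
from h import *
from plant import status
s=status.get_state();M=R.from_euler("xyz",s["eef_rot"],degrees=True).as_matrix()
g=s["tcp_pos"]-.005*M[:,2]
ax=np.array([.1797,.9837,0]);O=np.array([.5215,.130,0]);gj=np.array([(g-O)@ax,g[2]]);r=gj-[.0746,.1719]
print(s["time_s"],g,s["gripper_width"],s["contact_force"].round(1),"angle",np.arctan2(r[1],-r[0])+.262,np.hypot(*r))
p,d=cams.capture("wrist");q,_=cams.capture("scene")
cv2.imwrite("pics/w3.png",np.hstack([cv2.resize(p,(400,300)),cv2.resize(q[150:300,150:350],(400,300))]))
E
```

```text
19.05 [0.51061189 0.06857171 0.24191929] 0.02188654991929344 [-10.9  -4.1   3.2] angle 0.7345284869764054 0.15384150943500494
```

View pics/w3.png

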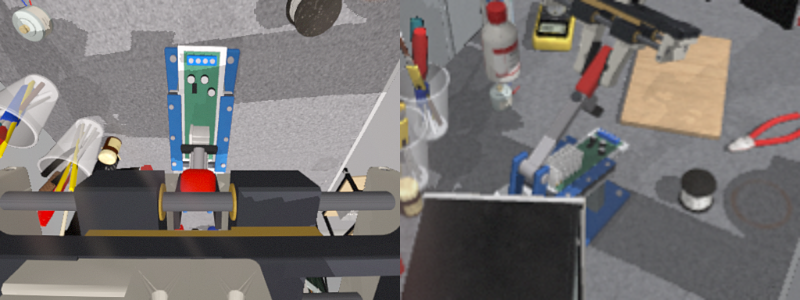

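The bar is up (wrist view: handle at (197,190); scene crop: handle at (590,75)) and the board is still in its guides. Next I release the handle and back off.

{"op": "step_arm", "data": {
  "xyz": [
    [0, 0, 0],
    [0, 0, 0],
    [0, 0, 0],
    [0, 0, 0],
    [0, 0, -0.1],
    [0, 0, -0.25],
    [0, 0, -0.4],
    [0.1, 0, -0.5],
    [0.25, 0, -0.5],
    [0.4, 0, -0.5],
    [0.55, 0, -0.5],
    [0.6, 0, -0.5],
    [0.6, 0, -0.5]
  ],
  "yaw": [0, 0, 0, 0, 0, 0, 0, 0, 0, 0, 0, 0, 0],
  "claw": [-1, -1, -1, -1, -1, -1, -1, -1, -1, -1, -1, -1, -1]
}}

```text
time_s: 20.23
tcp_pos: [0.4873, -0.0829, 0.2543]
eef_rot: [-178.1, 32.7, -98.6]
contact_force: [-0.1, 0.7, -0.9]
gripper_width: 0.0873
gripper_force: 0.0
```

```bash
python3 - <<'E'
from h import *
from plant import status
p,d=cams.capture("wrist");s=status.get_state();W=wcloud(p,d,s["tcp_pos"],s["eef_rot"])
print(s["time_s"],s["gripper_width"])
t,dt=cams.capture("top");Wt=cloud("top",t,dt)
O=np.array([.5215,.130,0]);ax=np.array([.1797,.9837,0]);ay=np.array([-.9837,.1797,0])
for n,img,W,d in(("wrist",p,W,d),("top",t,Wt,dt)):
    X=(W-O)@ax;Y=(W-O)@ay;Z=W[...,2];hsv=cv2.cvtColor(img,cv2.COLOR_BGR2HSV)
    m=(d>0)&(abs(Y)<.024)&(X>-.13)&(X<-.06)&(Z>.055)&(Z<.11)
    if m.sum(): print(n,m.sum(),"front end x",np.percentile(X[m],[0,1,3,10]),"z there",np.median(Z[m&(X<np.percentile(X[m],10))]))
    m=(d>0)&(abs(X+.09)<.008)&(abs(Y)<.06)&(Z>.06)&(Z<.11)
    if m.sum(): print("  y range",np.percentile(Y[m],[1,5,50,95,99]),np.median(Z[m]))
    m=(d>0)&((hsv[...,0]<8)|(hsv[...,0]>172))&(hsv[...,1]>150)&(abs(Y)<.03)&(X>-.15)&(X<0)&(Z>.15)
    if m.sum(): print("  handle",X[m].min(),X[m].max(),Z[m].min(),Z[m].max())
cv2.imwrite("pics/w4.png",p)
u=-.095;c=np.array([u*.9659-.004*.2588,0,.095+u*.2588+.004*.9659]);M=R.from_euler("xyz",s["eef_rot"],degrees=True).as_matrix()
w=O+ax*c[0]+[0,0,c[2]];print("target plate",w);go(w-.010*M[:,2]-.1*M[:,2])
E
```

```text
20.2833 0.08708821240516154
wrist 1013 front end x [-0.10230731 -0.1014432  -0.10106607 -0.10000525] z there 0.07526571654270628
  y range [-0.02827753 -0.02550925 -0.00060015  0.02380889  0.02642671] 0.08172503689788813
top 207 front end x [-0.10305762 -0.10294583 -0.10223982 -0.1001505 ] z there 0.07590387071486715
  y range [-0.02842316 -0.02594249  0.00250914  0.02475079  0.02640582] 0.08213127999984504
  handle -0.09297907854126645 -0.02824363140212082 0.18382624347968646 0.2587599386426147
target plate [0.50482461 0.03871687 0.0742776 ]
units [-0.02   0.043  0.567] tcp [ 0.488  -0.0814  0.2561] world d [ 0.0049  0.0646 -0.0935]
```

View pics/w4.png

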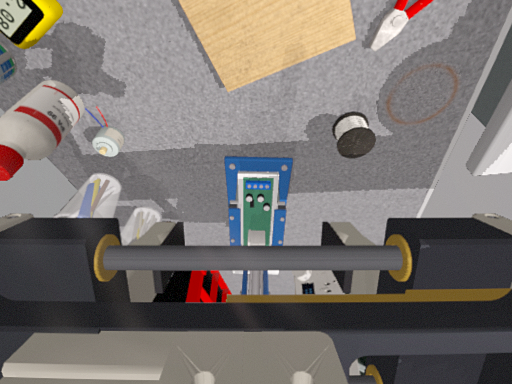

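The board's front end sits at about (258,180) below the raised bar, lined up between the fingers, and its measured position agrees with the model.

{"op": "step_arm", "data": {
  "xyz": [
    [-0.01, 0.02, 0.2],
    [-0.02, 0.04, 0.4],
    [-0.02, 0.04, 0.57],
    [-0.02, 0.04, 0.7],
    [-0.02, 0.04, 0.85],
    [-0.02, 0.04, 0.9],
    [-0.02, 0.04, 0.9]
  ],
  "yaw": [0, 0, 0, 0, 0, 0, 0],
  "claw": [-1, -1, -1, -1, -1, -1, -1]
}}

```text
time_s: 20.92
tcp_pos: [0.4999, 0.0206, 0.1051]
eef_rot: [-178.1, 32.7, -98.3]
contact_force: [0.4, -0.8, 0.0]
gripper_width: 0.0878
gripper_force: 0.0
```

```bash
python3 - <<'E'
from h import *
from plant import status
s=status.get_state();M=R.from_euler("xyz",s["eef_rot"],degrees=True).as_matrix()
go(np.array([.5048,.0385,.0743])-.010*M[:,2]);print(s["contact_force"],s["eef_rot"])
E
```

```text
units [ 0.006 -0.006  0.155] tcp [0.4999 0.0206 0.1051] world d [ 0.0044  0.0153 -0.0266]
[ 0.36436374 -0.7741499   0.02777801] [-178.14322202   32.69992439  -98.29329568]
```

{"op": "step_arm", "data": {
  "xyz": [
    [0, 0, 0.06],
    [0.005, -0.005, 0.12],
    [0.005, -0.005, 0.155],
    [0.005, -0.005, 0.155],
    [0.005, -0.005, 0.155],
    [0.005, -0.005, 0.155],
    [0.005, -0.005, 0.155],
    [0.005, -0.005, 0.155],
    [0.005, -0.005, 0.155],
    [0.005, -0.005, 0.155],
    [0.005, -0.005, 0.155]
  ],
  "yaw": [0, 0, 0, 0, 0, 0, 0, 0, 0, 0, 0],
  "claw": [-1, -1, -1, 1, 1, 1, 1, 1, 1, 1, 1],
  "grip_force": 35
}}

```text
time_s: 21.83
tcp_pos: [0.5049, 0.0337, 0.0798]
eef_rot: [-177.9, 32.7, -98.3]
contact_force: [-0.5, -1.7, 1.9]
gripper_width: 0.0555
gripper_force: 35.0
```

```bash
python3 - <<'E'
from h import *
from plant import status
s=status.get_state();M=R.from_euler("xyz",s["eef_rot"],degrees=True).as_matrix()
D=-np.array([.1797*.9659,.9837*.9659,.2588])
print(s["time_s"],s["tcp_pos"],s["gripper_width"],s["gripper_force"],s["contact_force"].round(1),s["moment"].round(2))
print("per 100mm",(M.T@D*.1/.2).round(4),"up 100mm",(M.T@[0,0,.5]).round(4))
E
```

```text
21.8333 [0.50485849 0.03371049 0.07983311] 0.05553083669341378 34.988338351249695 [-0.5 -1.7  1.9] [-1.83  0.52  0.01]
per 100mm [ 0.4761  0.0116 -0.1521] up 100mm [-0.2699 -0.0151 -0.4206]
```

{"op": "step_arm", "data": {
  "xyz": [
    [0.04, 0.001, -0.0125],
    [0.09, 0.002, -0.028],
    [0.14, 0.003, -0.044],
    [0.19, 0.005, -0.06],
    [0.24, 0.006, -0.076],
    [0.29, 0.007, -0.092],
    [0.34, 0.008, -0.108],
    [0.39, 0.009, -0.124],
    [0.44, 0.011, -0.14],
    [0.49, 0.012, -0.156],
    [0.54, 0.013, -0.172],
    [0.58, 0.014, -0.185],
    [0.58, 0.014, -0.185]
  ],
  "yaw": [0, 0, 0, 0, 0, 0, 0, 0, 0, 0, 0, 0, 0],
  "claw": [1, 1, 1, 1, 1, 1, 1, 1, 1, 1, 1, 1, 1],
  "grip_force": 35
}}

```text
time_s: 22.92
tcp_pos: [0.483, -0.0835, 0.047]
eef_rot: [-178.1, 32.6, -98.5]
contact_force: [0.3, 1.2, -3.0]
gripper_width: 0.0553
gripper_force: 35.0
```

```bash
python3 st.py; python3 - <<'E'
from h import *
from plant import status
s=status.get_state();print(s["gripper_width"],s["contact_force"].round(1),s["moment"].round(2))
q,_=cams.capture("scene");p,_=cams.capture("wrist")
cv2.imwrite("pics/w5.png",np.hstack([cv2.resize(p,(400,300)),cv2.resize(q[130:280,150:350],(400,300))]))
E
```

```text
22.9167 [-15.49  22.93 -18.7  -39.63 -57.67  31.02] [ 0.483  -0.0835  0.047 ] [-178.07   32.63  -98.45]
[[-0.1238 -0.9859  0.1126]
 [-0.833   0.1649  0.5281]
 [-0.5392 -0.0284 -0.8417]]
0.055326599922711016 [ 0.3  1.2 -3. ] [-2.67  0.66 -0.  ]
```

View pics/w5.png

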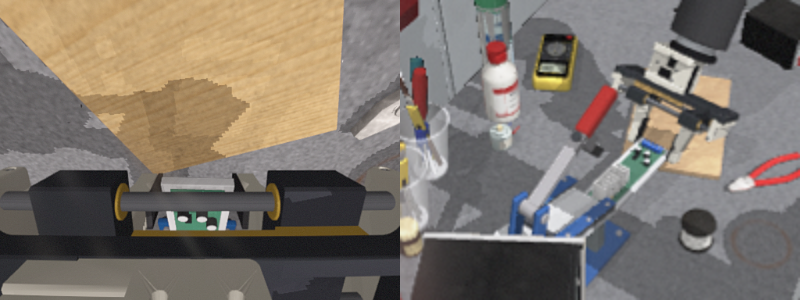

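The board is held at its front end (wrist view (198,205)) and its sink end is clear of the guides. The bar stands up (scene crop, handle at (595,110)). Next I lift the board and carry it over the pad.

{"op": "step_arm", "data": {
  "xyz": [
    [0, 0, -0.06],
    [-0.04, 0, -0.12],
    [-0.07, 0, -0.18],
    [-0.06, -0.01, -0.24],
    [0.0, -0.02, -0.29],
    [0.08, -0.03, -0.34],
    [0.18, -0.04, -0.4],
    [0.28, -0.05, -0.46],
    [0.38, -0.06, -0.52],
    [0.48, -0.07, -0.58],
    [0.56, -0.08, -0.63],
    [0.62, -0.09, -0.67],
    [0.66, -0.095, -0.69],
    [0.667, -0.095, -0.69],
    [0.667, -0.095, -0.69]
  ],
  "yaw": [0, 0, 0, 0, 0, 0, 0, 0, 0, 0, 0, 0, 0, 0, 0],
  "claw": [1, 1, 1, 1, 1, 1, 1, 1, 1, 1, 1, 1, 1, 1, 1]
}}

```text
time_s: 24.27
tcp_pos: [0.4704, -0.269, 0.0927]
eef_rot: [-178.0, 32.7, -98.4]
contact_force: [-0.7, 0.2, -4.1]
gripper_width: 0.0554
gripper_force: 35.0
```

```bash
python3 st.py; python3 - <<'E'
from h import *
from plant import status
s=status.get_state();print(s["gripper_width"],s["contact_force"].round(1),s["moment"].round(2))
q,d=cams.capture("scene");W=cloud("scene",q,d)
t,dt=cams.capture("top");Wt=cloud("top",t,dt)
hsv=cv2.cvtColor(q,cv2.COLOR_BGR2HSV)
ax=np.array([.1797,.9837,0]);ay=np.array([-.9837,.1797,0]);C=np.array([.483,-.199,0])
for W,d in((W,d),(Wt,dt)):
    X=(W-C)@ax;Y=(W-C)@ay
    for x in np.arange(-.08,.1,.02):
        m=(d>0)&(abs(X-x)<.008)&(abs(Y)<.04)&(W[...,2]>.02)&(W[...,2]<.25)
        if m.sum()>3: print(round(x,2),m.sum(),np.percentile(W[m][:,2],[5,50,95]).round(3),np.percentile(Y[m],[5,95]).round(3))
cv2.imwrite("pics/w6.png",np.hstack([cv2.resize(q[100:250,200:400],(400,300)),cv2.resize(t[150:300,250:450],(400,300))]))
E
```

```text
24.2667 [-32.15  27.03  -5.58 -32.16 -72.72  37.17] [ 0.4704 -0.269   0.0927] [-177.98   32.69  -98.38]
[[-0.1227 -0.9859  0.1135]
 [-0.8326  0.1645  0.5289]
 [-0.5402 -0.0296 -0.841 ]]
0.05542469979761492 [-0.7  0.2 -4.1] [-2.6   0.67 -0.  ]
-0.08 142 [0.103 0.144 0.175] [-0.037  0.038]
-0.06 119 [0.087 0.096 0.111] [-0.037  0.037]
-0.04 53 [0.085 0.089 0.097] [-0.023  0.029]
-0.02 67 [0.084 0.087 0.094] [-0.023  0.028]
0.0 48 [0.082 0.085 0.088] [-0.019  0.028]
0.02 28 [0.076 0.082 0.099] [0.005 0.03 ]
0.04 64 [0.078 0.099 0.111] [-0.007  0.029]
0.06 71 [0.076 0.099 0.109] [-0.009  0.03 ]
0.08 141 [0.071 0.081 0.106] [-0.019  0.027]
-0.08 226 [0.089 0.165 0.176] [-0.037  0.038]
-0.06 193 [0.087 0.094 0.104] [-0.036  0.036]
-0.04 133 [0.084 0.088 0.096] [-0.025  0.025]
-0.02 137 [0.082 0.086 0.092] [-0.025  0.026]
0.0 132 [0.081 0.084 0.088] [-0.025  0.025]
0.02 130 [0.079 0.082 0.11 ] [-0.024  0.026]
0.04 136 [0.077 0.081 0.112] [-0.024  0.026]
0.06 132 [0.075 0.08  0.108] [-0.023  0.026]
0.08 102 [0.073 0.077 0.108] [-0.023  0.026]
```

View pics/w6.png

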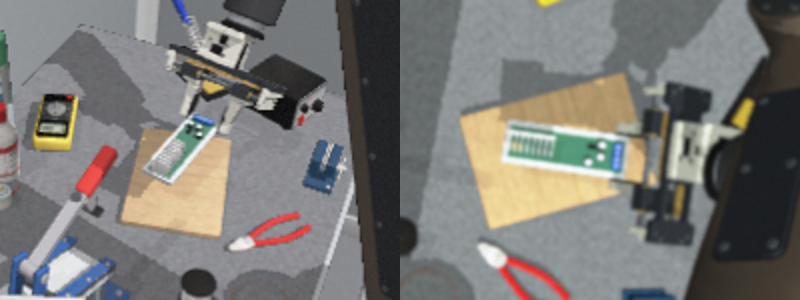

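The board is over the middle of the pad (top view at about (565,150)). It has tipped about 5 degrees in the fingers, sink end down, which suits a gentle lowering.

{"op": "step_arm", "data": {
  "xyz": [
    [0.02, 0.001, 0.032],
    [0.045, 0.002, 0.07],
    [0.07, 0.004, 0.109],
    [0.095, 0.005, 0.148],
    [0.115, 0.007, 0.18],
    [0.13, 0.008, 0.203],
    [0.14, 0.008, 0.218],
    [0.148, 0.008, 0.23],
    [0.148, 0.008, 0.23]
  ],
  "yaw": [0, 0, 0, 0, 0, 0, 0, 0, 0],
  "claw": [1, 1, 1, 1, 1, 1, 1, 1, 1]
}}

```text
time_s: 25.12
tcp_pos: [0.4703, -0.2689, 0.0372]
eef_rot: [-178.0, 32.7, -98.4]
contact_force: [-0.2, 1.1, -4.3]
gripper_width: 0.0556
gripper_force: 35.0
```

{"op": "step_arm", "data": {
  "xyz": [
    [0.006, 0, 0.01],
    [0.0135, 0, 0.02],
    [0.0135, 0, 0.02]
  ],
  "yaw": [0, 0, 0],
  "claw": [1, 1, 1]
}}

```text
time_s: 25.37
tcp_pos: [0.4707, -0.2693, 0.033]
eef_rot: [-178.0, 32.7, -98.3]
contact_force: [-0.1, -1.0, -1.7]
gripper_width: 0.0555
gripper_force: 35.0
```

```bash
python3 - <<'E'
from h import *
t,dt=cams.capture("top");W=cloud("top",t,dt)
ax=np.array([.1797,.9837,0]);ay=np.array([-.9837,.1797,0]);C=np.array([.483,-.199,0])
X=(W-C)@ax;Y=(W-C)@ay
for x in np.arange(-.06,.1,.02):
    m=(dt>0)&(abs(X-x)<.008)&(abs(Y)<.024);print(round(x,2),np.percentile(W[m][:,2],[5,50]).round(4))
E
```

```text
-0.06 [0.0298 0.5775]
-0.04 [0.028  0.5571]
-0.02 [0.0237 0.0278]
0.0 [0.022  0.0258]
0.02 [0.0213 0.0249]
0.04 [0.0198 0.0249]
0.06 [0.0193 0.023 ]
0.08 [0.0081 0.0191]
```

{"op": "step_arm", "data": {
  "xyz": [
    [0, 0, 0],
    [0, 0, 0],
    [0, 0, 0],
    [0, 0, 0],
    [0, 0, 0],
    [0, 0, 0],
    [0, 0, 0],
    [0, 0, 0],
    [0, 0, 0],
    [0, 0, -0.05],
    [0, 0, -0.15],
    [0, 0, -0.3],
    [0, 0, -0.5],
    [0, 0, -0.7],
    [0, 0, -0.8],
    [0, 0, -0.8]
  ],
  "yaw": [0, 0, 0, 0, 0, 0, 0, 0, 0, 0, 0, 0, 0, 0, 0, 0],
  "claw": [1, 1, 1, -1, -1, -1, -1, -1, -1, -1, -1, -1, -1, -1, -1, -1],
  "grip_force": 3
}}

```text
time_s: 26.75
tcp_pos: [0.453, -0.3581, 0.1729]
eef_rot: [-177.6, 32.3, -98.2]
contact_force: [1.0, -0.7, 0.5]
gripper_width: 0.0879
gripper_force: 0.0
```

```bash
python3 - <<'E'
from h import *
from plant import status
s=status.get_state();print(s["time_s"],s["gripper_width"],s["contact_force"].round(1))
t,dt=cams.capture("top");W=cloud("top",t,dt);q,_=cams.capture("scene")
ax=np.array([.1797,.9837,0]);ay=np.array([-.9837,.1797,0]);C=np.array([.483,-.199,0])
X=(W-C)@ax;Y=(W-C)@ay
for x in np.arange(-.1,.1,.02):
    m=(dt>0)&(abs(X-x)<.008)&(abs(Y)<.024);print(round(x,2),np.percentile(W[m][:,2],[5,50,95]).round(4))
cv2.imwrite("pics/w7.png",np.hstack([cv2.resize(q[100:250,200:400],(400,300)),cv2.resize(t[150:300,250:450],(400,300))]))
E
```

```text
26.75 0.08788864149340207 [ 1.  -0.7  0.5]
-0.1 [0.0097 0.6387 0.6585]
-0.08 [0.0084 0.013  0.0198]
-0.06 [0.0165 0.0229 0.0303]
-0.04 [0.0172 0.0213 0.0297]
-0.02 [0.0167 0.0213 0.0252]
0.0 [0.0158 0.0197 0.0231]
0.02 [0.0169 0.0209 0.0502]
0.04 [0.0177 0.0226 0.0513]
0.06 [0.0172 0.0222 0.051 ]
0.08 [0.0083 0.0186 0.0489]
```

View pics/w7.png

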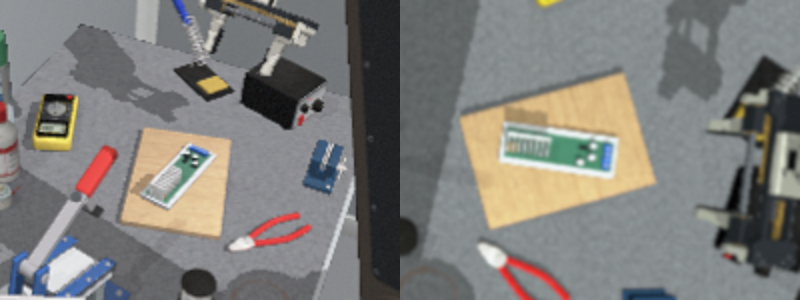

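The board lies flat in the middle of the pad (top view at about (560,150)), the bar stands up, and the gripper is clear.

```bash
python3 -c "
from plant import job
print(job.close_job())"
```

```text
the job is handed in; nothing more can be done
None
```

I handed the job in at about 27 s of the 58 s allowed: the clamp bar is up and the board lies flat, heat sink up, near the middle of the plywood pad with both ends on the wood; no verdict came back.

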